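Sweep the yellow filter cassette into its recess

ROBOT

A 7-joint arm with a two-finger parallel gripper is mounted at the origin on a cart in front of the work surface, level with it; the furniture and walls round the work are solid. World frame = base frame: x ahead of the robot, y to its left, z up, the work surface at z = 0. Lengths are in mm, angles in rad, forces in N, time in s.
With the tool pointing down it reaches from about 400 to 875 mm from the base axis. Payload 4.4 kg.
Tool frame: the origin (TCP) lies at the very end of the fingers, on their centre line; the grasp point (between the pads) lies 19 mm behind it; z points along the fingers, x is the direction in which the jaws open and shut, and the axes are right-handed (so a half turn about z gives the same grasp; the last joint's range is limited). The gripper opens to 85 mm and grips with 20 to 120 N. Pads are 22 mm wide; open, the fingers measure 114 mm over their backs; the gripper's body (76 mm by 85 mm) begins 54 mm behind the grasp point. The pads swing forward as they close: fully open they stand 13 mm farther back than shut.
Start: joints at [1.16, 0.628, 0.038, 1.517, -0.027, 0.996, -0.02], TCP at [219.733, -611.748, 231.313] pointing down, gripper open.
Joint ranges: [-3.06, 3.06], [-0.37, 2.12], [-1.25, 1.32], [0.18, 2.47], [-1.1, 4.24], [0.23, 1.98], [-2.94, 2.94]. Speed limits (rad/s): [2.57, 2.57, 3.14, 3.14, 3.14, 3.14, 3.14].

INTERFACE

Orientations are given as [roll, pitch, yaw] about the fixed x, y, z axes, in that order (R = Rz(yaw) Ry(pitch) Rx(roll)).
In Python, from cell import ctrl gives the robot as it stands.
- The arm moves only by the shell command python3 -m creep 'ROWS'. ROWS is text: rows parted by semicolons, each of 7 numbers parted by spaces: the shift along the tool's x, y, z in units of 40 mm (1.0 is 40 mm), then the turn, a rotation vector about the tool's x, y, z in degrees, then the closure, from 0 (fully open) to 1 (shut). In form: x y z rx ry rz grip; .... A call has 1 to 10 rows; each row is the pose to reach, as a shift and turn from the pose commanded when the call began, along the tool's axes at that moment; what a row does not reach only later rows make up. A row lasts 1/12 s, in which the tool goes at most 41.7 mm and 7.16 degrees, less where a joint would pass 70% of its speed; a pose out of reach is approached as far as the arm can. A call with a gripper value outside its range is refused whole. The fingers move at their own pace and stop on an object; the grip force is fixed at half the most. Time passes only in rows, so rows that repeat a pose let the fingers close. It gives the time, the measured TCP pose, the force and the opening at its end, in the units of the state.
- ctrl.read_state(): the state, without advancing time (a new reading comes with each control period).
- ctrl.get_image(name): name is "scene" or "top" or "wrist"; returns a dict with "img" (400x640x3 uint8, red, green, blue), "vfov" (degrees; the focal length in pixels is half the picture's height over the tangent of half this angle, whatever the lens; pixels are square), "cx", "cy" (the principal point, pixels), "distortion" ([k1, k2, p1, p2, k3] as OpenCV has them; the pictures are not rectified), "T" (4x4, takes a point from camera to world coordinates); the wrist camera has in their place "tool_from_camera" (4x4, takes a point from camera to tool coordinates, whose origin is the TCP and whose axes are the tool frame's). Camera axes: x right, y up, looking along -z (the intrinsics and any distortion apply to the point x, -y, -z); pixel columns grow to the right and rows downward; lengths in mm; the calibration is good to about 2 mm. A picture is of the moment at which its call begins: read the wrist's pose just before it. There is no depth.
- ctrl.finish_job(): hands the job in, once; it reports no verdict.
Trained networks look in the newest picture that a camera, given by its name, has taken for a name from the list of things; names that differ only in an ending like _2 or _b are one class to them, and where a whole thing is asked for, a point or a joint stands for the part that bears it (a point fixed in the world has none). Each returns a list of dicts, best first, with "score" (0 to 1); they miss things now and then, are a little off and sometimes report something else, mostly with a low value. They report only what shows in the picture. A call takes as long as a camera call. They do not tell look-alikes from the thing itself.
- ctrl.boxes_of(camera, thing): "rect" ([left, top, right, bottom] in pixels, round what is visible of it).
- ctrl.cut_out(camera, thing): "pixels" (400x640 bool, what is visible of it) and "rect" ([left, top, right, bottom] in pixels, round what is visible of it).
The state is a dict: "clock": time; "qpos": joint angles; "qd": joint speeds; "tau": joint torques, N m; "eef_pos": TCP position; "tool_rot": TCP orientation; "force": force on the tool from outside, world axes, zero at the start; "torque": the same for the moment, N m; "width": finger opening in mm.
Only numpy, scipy, OpenCV 4.12 (cv2) and the standard library are available. Lean on these libraries where they do the work, as an engineer would, in place of code of your own. Each camera call takes 0.05 s, during which the arm holds its last target.

TASK

A yellow-lidded and a blue-lidded filter cassette stand at opposite ends of the lane on the aluminium filter block. Slide the yellow one along the lane, without lifting it off the block, until it drops into the round recess half-way along and sits level on the bottom. Leave the blue cassette where it is.

Things in the scene. Friction and masses are not known exactly. Their poses are not given: they have to be found in the camera images.
- yellow_cassette_center (a point): centre (half-way up, on the axis) of the loose yellow-lidded filter cassette: an upright solid disc 42 mm in diameter and 18 mm tall, white lower half, ribbed yellow lid, about 40 g. It stands on the lane 80 to 92 mm from the recess centre, at either end; its z axis is its own axis, pointing up. Its yaw means nothing.
- blue_cassette_center (a point): the same point of the other cassette, same size and weight, with a blue lid; it stands at the opposite end of the lane, 80 to 92 mm from the recess centre.
- filter_block: the fixed aluminium block, 70 mm (its x) by 260 mm (its y) by 22 mm high without fences; origin at the centre of its underside (2 mm above the worktop), z up. The lane is its flat top, centred on the block's y axis and running along it, open at both ends, between two grey fences 50 mm apart, each 9 mm wide and standing 8 mm above the lane, cut away over the 66 mm beside the recess.
- recess (a point): centre of the mouth of the round blind recess, level with the lane (22 mm above the block's underside), half-way along it. 54 mm in diameter, 11 mm deep, dark: a seated cassette stands 7 mm above the lane, its centre 2 mm below it. A fingertip 9 to 13 mm above the lane pushes an unseated cassette and passes over a seated one, so sweep a few mm past: stopping short leaves it tilted on the rim.
Mind the look-alikes: they are no part of the job. There is more than one size of the part that bears yellow_cassette_center; the job needs the smallest.

How it is judged (in metres and radians):
At the end, for the whole second after the job is handed in: The yellow cassette rests in the recess: its centre within 10 mm of the recess centre horizontally, its underside within 3.5 mm of the recess floor, level within 10 degrees, at rest. The blue cassette is within 20 mm of where it started (horizontal distance between yellow_cassette_center and recess below 0.01 m and z of yellow_cassette_center in the frame of filter_block below 0.0235 m and angle between yellow_cassette_center's own z axis and vertical below 0.17 rad and linear speed of yellow_cassette below 0.02 m/s and distance of blue_cassette_center from where it was at the start of the episode below 0.02 m); the robot touches nothing.
It fails at once if the yellow cassette is lifted more than 15 mm off the lane (z of yellow_cassette_center in the frame of filter_block above 0.046 m).
It fails at once if the blue cassette is moved more than 20 mm (distance of blue_cassette_center from where it was at the start of the episode above 0.02 m).
It also fails if it takes over 32 s, if anything falls off the work surface, if the arm or the gripper's body presses on something with over 40 N, if the wrist force passes 120 N, or if a joint passes its speed limit or range.

## Working session

There is one attempt and no reset: what is moved stays moved. The work goes in short steps, Python scripts to look and compute and a shell command to move; the robot and the scene stay as the last step left them, time stands still between calls to the robot, and variables do not carry over. Pictures are saved under pics/ and viewed, and the job is handed in when it is done.

```bash
mkdir -p pics; ls
cat > h.py <<'E'
import numpy as np, cv2
from cell import ctrl
def K(d):
    h=d["img"].shape[0]; f=h/2/np.tan(np.radians(d["vfov"])/2)
    return np.array([[f,0,d["cx"]],[0,f,d["cy"]],[0,0,1.]])
def ray(d,T,uv):
    p=cv2.undistortPoints(np.array([[uv]],float),K(d),np.array(d["distortion"],float))[0,0]
    v=T[:3,:3]@np.array([p[0],-p[1],-1.]); return T[:3,3],v
def atz(d,T,uv,z):
    o,v=ray(d,T,uv); return o+v*(z-o[2])/v[2]
def save(n,im): cv2.imwrite("pics/"+n,im[:,:,::-1])
E
python3 - <<'E'
from h import *
print(ctrl.read_state())
for c in ["scene","top"]:
    d=ctrl.get_image(c); save(c+"1.png",d["img"])
    print(c,d["vfov"],np.round(d["T"],2).tolist())
    for t in ["yellow_cassette_center","blue_cassette_center","filter_block","recess"]:
        try: print(t,[(np.round(b["rect"],1).tolist(),round(b["score"],2)) for b in ctrl.boxes_of(c,t)])
        except Exception as e: print(t,e)
E
```

```text
pics
{'clock': 0.0, 'qpos': array([ 1.1602307 ,  0.62934477,  0.0384647 ,  1.51837681, -0.02703336,
        0.99632075, -0.02001265]), 'qd': array([-5.25723408e-05,  2.11886789e-03,  1.89443147e-06,  6.37443299e-04,
       -1.77790969e-04, -5.92125519e-04,  1.51909518e-03]), 'tau': array([-7.03130831e-05, -5.63396430e+01,  1.22631636e+00, -1.93445063e+01,
        1.10984186e-02,  1.05486129e-02, -2.70710575e-05]), 'eef_pos': array([ 219.49240004, -611.14175152,  230.38757563]), 'tool_rot': array([ 3.14158142e+00,  1.93118272e-03, -1.22608011e+00]), 'force': array([ 0.23931077,  0.51942538, -0.83020649]), 'torque': array([-0.00052616, -0.00283285, -0.01987288]), 'width': 85.17593981247086}
scene 50.27136926996569 [[0.74, 0.48, -0.48, 166.64], [-0.67, 0.51, -0.53, -279.5], [-0.01, 0.72, 0.7, 626.06], [0.0, 0.0, 0.0, 1.0]]
yellow_cassette_center [([276.1, 251.9, 301.1, 278.1], 0.72), ([189.8, 209.7, 320.3, 297.4], 0.68), ([389.3, 153.1, 410.2, 170.5], 0.46)]
blue_cassette_center [([196.6, 213.3, 225.8, 237.2], 0.8)]
filter_block [([187.5, 209.8, 320.2, 301.0], 0.81)]
recess [([185.1, 210.3, 324.7, 294.5], 0.76)]
top 49.31115572205606 [[0.02, 1.0, -0.04, 528.19], [-1.0, 0.02, -0.0, 167.76], [-0.0, 0.04, 1.0, 970.48], [0.0, 0.0, 0.0, 1.0]]
yellow_cassette_center [([247.7, 87.6, 269.6, 116.6], 0.73), ([317.6, 88.7, 343.8, 114.5], 0.72), ([346.6, 257.5, 366.6, 278.3], 0.59)]
blue_cassette_center [([271.8, 283.4, 288.5, 299.3], 0.61)]
filter_block [([262.4, 250.2, 376.7, 311.0], 0.65)]
recess [([255.5, 245.5, 381.2, 308.3], 0.85)]
```

View pics/scene1.png

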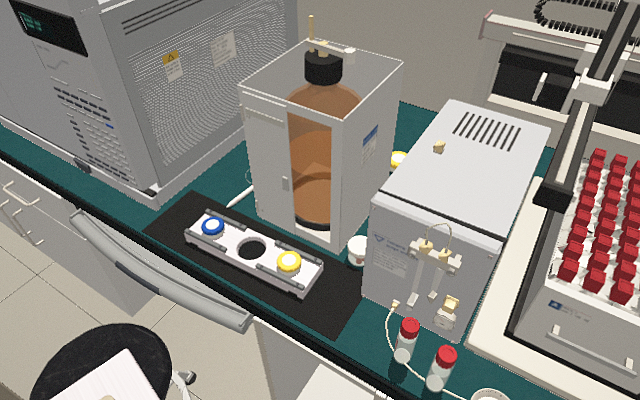

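View pics/top1.png

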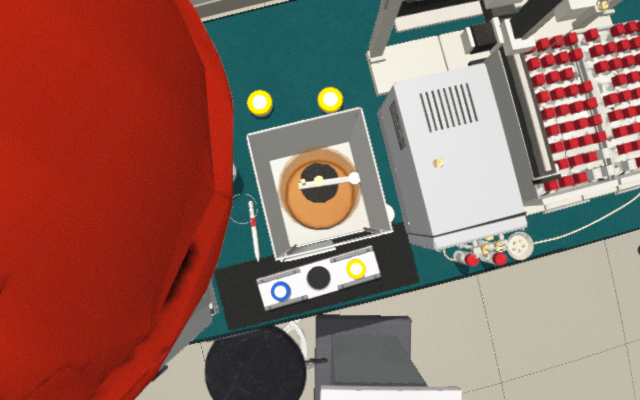

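Run:
```python
import cv2
a=cv2.imread("pics/top1.png")[230:330,240:400]; cv2.imwrite("pics/topz.png",cv2.resize(a,None,fx=5,fy=5,interpolation=cv2.INTER_CUBIC))
a=cv2.imread("pics/scene1.png")[200:310,180:330]; cv2.imwrite("pics/scz.png",cv2.resize(a,None,fx=5,fy=5,interpolation=cv2.INTER_CUBIC))
```

```text
(no output)
```

View pics/topz.png

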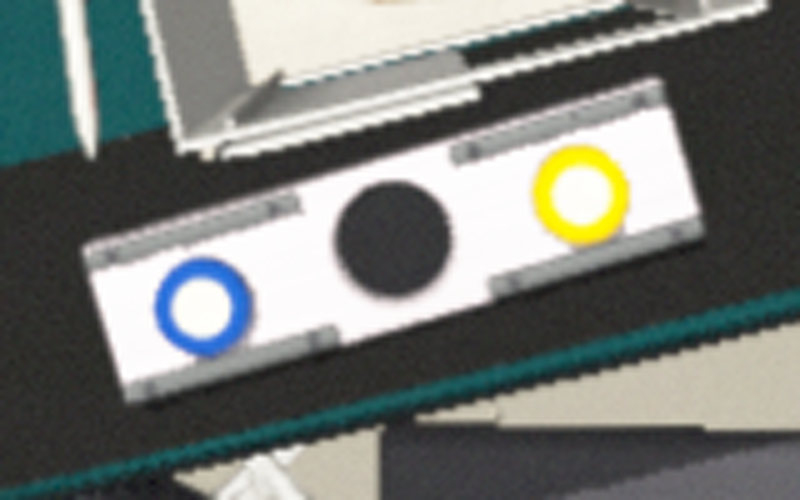

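View pics/scz.png

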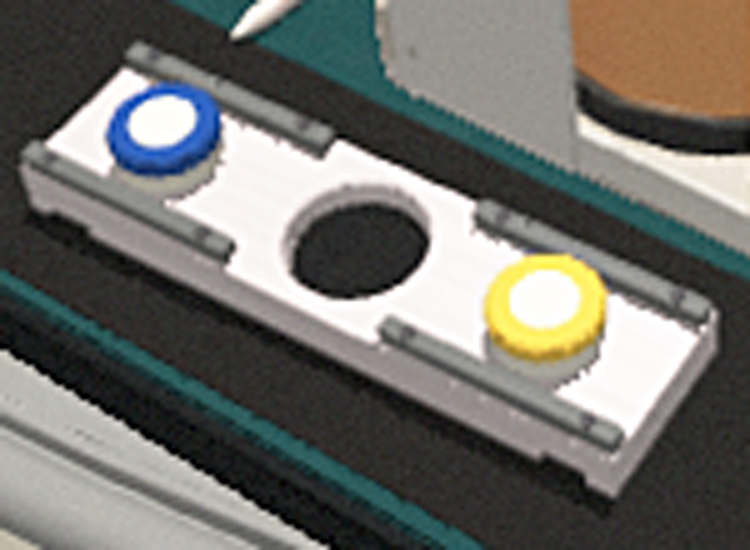

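Run:
```python
from h import *
import itertools
t=ctrl.get_image("top"); s=ctrl.get_image("scene")
print(t["cx"],t["cy"],t["distortion"],s["distortion"],t["T"].__class__)
T=np.array(t["T"]);S=np.array(s["T"])
def c(x,y): return (240+x/5-.4,230+y/5-.4)
def e(x,y): return (180+x/5-.4,200+y/5-.4)
P={"rec":(c(393,239),e(356,242),24),"yel_top":(c(581,194),e(545,300),42),"blue_top":(c(204,306),e(167,120),42)}
for k,(a,b,z) in P.items(): print(k,np.round(atz(t,T,a,z),1),np.round(atz(s,S,b,z),1))
for n,a in dict(TL=(85,245),BL=(128,402),TR=(660,80),BR=(703,233)).items(): print(n,np.round(atz(t,T,c(*a),32 ),1))
for n,a in dict(boxL=(180,155),boxfront=(480,90),boxR=(770,5),bench1=(0,500),bench2=(800,290)).items(): print(n,np.round(atz(t,T,c(*a),0 ),1))
for n,a in dict(h1=(185,242),h2=(245,325),boxtopL=(240,88),boxtopfront=(347,120)).items(): print(n,np.round(atz(s,S,a,0 ),1))
w=ctrl.get_image("wrist"); save("w1.png",w["img"]);print(w["vfov"],np.round(w["tool_from_camera"],2).tolist())
```

```text
319.98178953634545 201.5201549192977 [-0.10462054  0.          0.          0.          0.        ] [-0.01926725  0.          0.          0.          0.        ] <class 'numpy.ndarray'>
rec [405.3 170.6  24. ] [400.  167.3  24. ]
yel_top [428.4  91.1  42. ] [425.5  89.3  42. ]
blue_top [377.1 250.2  42. ] [375.5 248.9  42. ]
TL [400.3 303.   32. ]
BL [333.2 283.   32. ]
TR [477.   57.3  32. ]
BR [411.6  37.4  32. ]
boxL [437.1 266.2   0. ]
boxfront [469.1 133.5   0. ]
boxR [509.6   4.9   0. ]
bench1 [280.9 343.3   0. ]
bench2 [383. -11.   0.]
h1 [325.4 282.8   0. ]
h2 [308.4  62.    0. ]
boxtopL [732.6 685.1   0. ]
boxtopfront [841.  360.1   0. ]
58.68991497147426 [[1.0, -0.0, 0.0, -0.95], [-0.0, -0.95, -0.3, -77.36], [0.0, 0.3, -0.95, -142.26], [0.0, 0.0, 0.0, 1.0]]
```

View pics/w1.png

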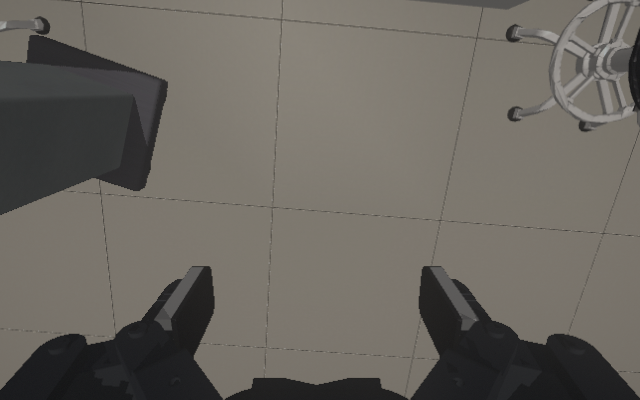

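```bash
python3 - <<'E'
from h import *
t=ctrl.get_image("top"); s=ctrl.get_image("scene")
T=np.array(t["T"]);S=np.array(s["T"])
o=np.array([404,169,0]);n=np.array([.953,.302,0]);u=np.array([.302,-.953,0])
def tri(a,b):
    o1,v1=ray(s,S,a);o2,v2=ray(t,T,b)
    A=np.stack([v1,-v2],1);k=np.linalg.lstsq(A,o2-o1,rcond=None)[0]
    p,q=o1+k[0]*v1,o2+k[1]*v2;return (p+q)/2,np.linalg.norm(p-q)
def show(nm,p,e=0): print(nm,np.round(p),"n %.0f u %.0f"%((p-o)@n,(p-o)@u),round(e,1))
for nm,a in dict(boxbotR=(333,244),boxbotL=(258,207),pumpL=(363,300),pumpR=(457,347)).items(): show(nm,atz(s,S,a,0))
for nm,a,b in [("boxfrontR",(347,121),(392,234)),("boxfrontL",(239,88),(278,260)),("pumpfrontL",(371,195),(433,246)),("pumpfrontR",(505,243),(526,216)),("pumptopL",(371,195),(388,90))]:
    show(nm,*tri(a,b))
E
python3 - <<'E'
import cv2
a=cv2.imread("pics/top1.png")[100:320,220:540]; cv2.imwrite("pics/topz2.png",cv2.resize(a,None,fx=2.5,fy=2.5,interpolation=cv2.INTER_CUBIC))
E
```

```text
boxbotR [529.  87.   0.] n 94 u 116 0
boxbotL [484. 263.   0.] n 105 u -65 0
pumpL [482. -35.   0.] n 13 u 218 0
pumpR [ 527. -192.    0.] n 9 u 381 0
boxfrontR [513.  55. 300.] n 69 u 142 8.3
boxfrontL [466. 233. 294.] n 78 u -42 0.3
pumpfrontL [489. -24. 233.] n 23 u 209 0.6
pumpfrontR [ 544. -187.  234.] n 25 u 382 0.5
pumptopL [738.  76.  42.] n 290 u 190 172.7
```

View pics/topz2.png

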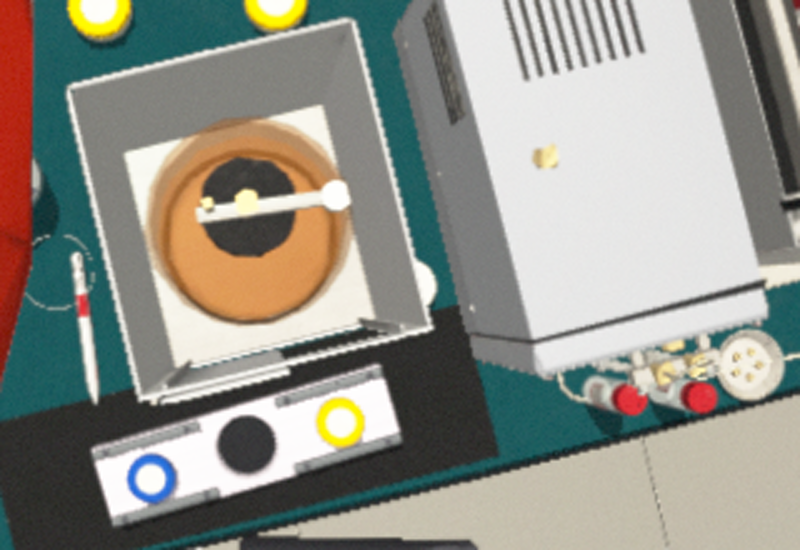

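```bash
python3 -m creep '-1 0 -1 0 0 0 0.5; -2 0 -2 0 0 0 1; -3 0 -3 0 0 0 1; -3.5 0 -4 0 0 0 1; -3.5 0 -4 0 0 0 1; -3.5 0 -4 0 0 0 1; -3.5 0 -4 0 0 0 1'
cat > pl.py <<'E'
import sys
from h import *
from scipy.spatial.transform import Rotation as R
# usage: pl.py x y z yaw -> shift in units and rotvec deg
s=ctrl.read_state(); g=list(map(float,sys.argv[1:5]))
R0=R.from_euler('xyz',s["tool_rot"]); R1=R.from_euler('xyz',[np.pi,0,g[3]])
print("pos",s["eef_pos"].round(1),s["tool_rot"].round(3),"t",round(s["clock"],2),"w",round(s["width"],1),"F",s["force"].round(1),"q",s["qpos"].round(2))
print((R0.inv().apply(np.array(g[:3])-s["eef_pos"])/40).round(3),np.degrees((R0.inv()*R1).as_rotvec()).round(1))
E
python3 pl.py 443 45 390 .307; python3 pl.py 400 -260 390 -.5
```

```text
clock: 1.33
eef_pos: [172.5, -480.2, 394.4]
tool_rot: [-3.141, -0.006, -1.226]
force: [0.2, -0.3, 0.1]
width: 0.8
pos [ 172.5 -480.2  394.4] [-3.141 -0.006 -1.226] t 1.33 w 0.8 F [ 0.2 -0.3  0.1] q [ 1.14  0.27  0.05  1.65 -0.01  1.21 -0.04]
[-10.072 -10.803   0.052] [  0.3  -0.3 -87.8]
pos [ 172.5 -480.2  394.4] [-3.141 -0.006 -1.226] t 1.33 w 0.8 F [ 0.2 -0.3  0.1] q [ 1.14  0.27  0.05  1.65 -0.01  1.21 -0.04]
[-3.259 -7.214  0.093] [  0.1  -0.4 -41.6]
```

```bash
python3 -m creep '-.3 -.8 0 0 0 -4.5 1; -.6 -1.6 0 0 0 -9 1; -1 -2.4 0 0 0 -13.5 1; -1.3 -3.2 0 0 0 -18 1; -1.7 -4 0 0 0 -22.5 1; -2.1 -4.8 0 0 0 -27 1; -2.5 -5.6 0 0 0 -31.5 1; -2.9 -6.4 0 0 0 -36 1; -3.2 -7.2 0 0 0 -41 1; -3.2 -7.2 0 0 0 -41 1'
python3 pl.py 443 45 390 .307
```

```text
clock: 2.17
eef_pos: [405.8, -256.1, 389.8]
tool_rot: [-3.136, 0.0, -0.496]
force: [0.5, 0.6, 0.6]
width: 0.3
pos [ 405.8 -256.1  389.8] [-3.136  0.    -0.496] t 2.17 w 0.3 F [0.5 0.6 0.6] q [ 0.72  0.23 -0.27  1.72  0.06  1.2  -0.06]
[-2.766 -7.063  0.038] [ -0.3  -0.1 -46. ]
```

```bash
python3 -m creep '-.3 -.8 0 0 0 -5 1; -.6 -1.6 0 0 0 -10 1; -.9 -2.4 0 0 0 -15 1; -1.2 -3.1 0 0 0 -20 1; -1.5 -3.9 0 0 0 -25 1; -1.8 -4.7 0 0 0 -30 1; -2.1 -5.5 0 0 0 -36 1; -2.4 -6.3 0 0 0 -41 1; -2.8 -7.1 0 -.3 0 -46 1; -2.8 -7.1 0 -.3 0 -46 1'
python3 pl.py 443 45 200 .307
python3 - <<'E'
from h import *
w=ctrl.get_image("wrist"); save("w2.png",w["img"])
w=ctrl.get_image("scene"); save("s2.png",w["img"])
E
```

```text
clock: 3.0
eef_pos: [441.2, 48.2, 390.5]
tool_rot: [-3.14, 0.001, 0.306]
force: [-0.4, -1.1, 0.5]
width: 0.1
pos [441.2  48.2 390.5] [-3.14e+00  1.00e-03  3.06e-01] t 3.0 w 0.1 F [-0.4 -1.1  0.5] q [ 0.32  0.2  -0.6   1.79  0.12  1.19 -0.  ]
[0.023 0.094 4.763] [-0.1  0.1 -0. ]
```

View pics/w2.png

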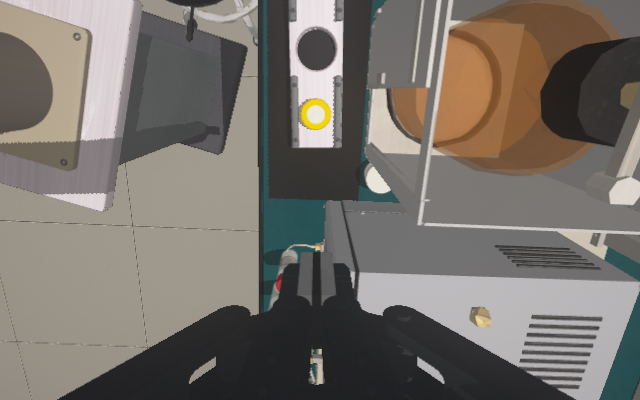

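View pics/s2.png

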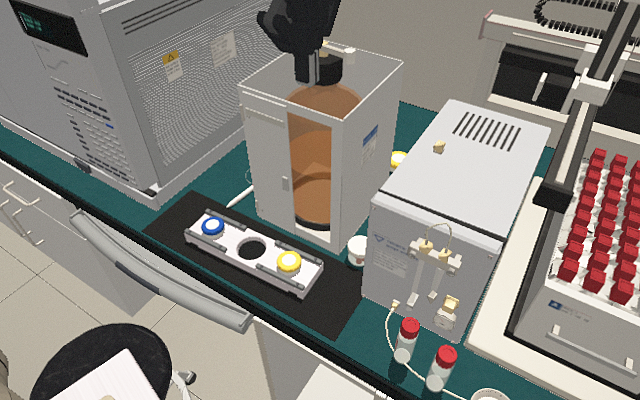

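```bash
cat > wl.py <<'E'
from h import *
from scipy.spatial.transform import Rotation as R
def wrist():
    s=ctrl.read_state(); w=ctrl.get_image("wrist")
    M=np.eye(4); M[:3,:3]=R.from_euler('xyz',s["tool_rot"]).as_matrix(); M[:3,3]=s["eef_pos"]
    return w,M@np.array(w["tool_from_camera"]),M
E
python3 - <<'E'
from wl import *
w,T,M=wrist(); im=w["img"]
hsv=cv2.cvtColor(im,cv2.COLOR_RGB2HSV)
m=((hsv[...,0]>22)&(hsv[...,0]<34)&(hsv[...,1]>150)&(hsv[...,2]>120)).astype(np.uint8); m[:80]=0;m[150:]=0;m[:,:280]=0;m[:,350:]=0
c=cv2.findContours(m,0,2)[0];c=max(c,key=cv2.contourArea);(x,y),r=cv2.minEnclosingCircle(c);print("yel",x,y,r)
g=im.mean(2); d=(g<90).astype(np.uint8); d[:25]=0;d[72:]=0;d[:,:296]=0;d[:,338:]=0
c=cv2.findContours(d,0,2)[0];c=max(c,key=cv2.contourArea);e=cv2.boundingRect(c);print("rec",e)
u=(e[0]+(e[2]-1)/2,e[1]+(e[3]-1)/2)
P={"yel":atz(w,T,(x,y),42),"rec":atz(w,T,u,24)}
P["blockTL"]=atz(w,T,(292,146),32);P["blockTR"]=atz(w,T,(341,146),32)
for k,p in P.items(): print(k,p.round(1),"tool",(np.linalg.inv(M)@np.append(p,1))[:3].round(1))
save("w3.png",cv2.resize(im[0:160,240:400],None,fx=5,fy=5)[:600])
E
```

```text
yel 317.1549377441406 107.77465057373047 15.5488920211792
rec (299, 25, 38, 39)
yel [425.6  92.   42. ] tool [  1.  -54.2 347.9]
rec [402.6 169.   24. ] tool [   1.4 -134.6  365.7]
blockTL [407.1  31.4  32. ] tool [-34.3  -1.6 358.2]
blockTR [473.   51.5  32. ] tool [ 34.6  -1.6 358. ]
```

View pics/w3.png

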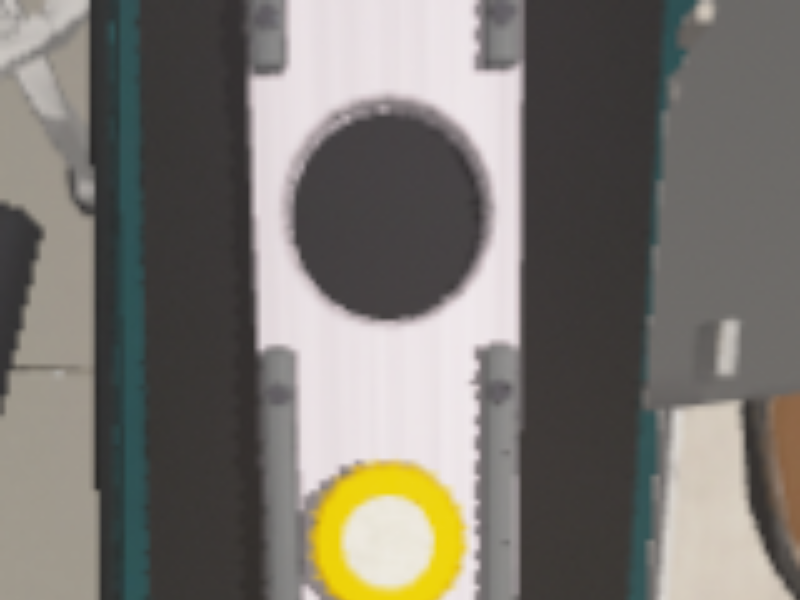

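```bash
python3 -m creep '0 -.15 .8 0 0 0 1; 0 -.15 1.6 0 0 0 1; 0 -.15 2.4 0 0 0 1; 0 -.15 3.2 0 0 0 1; 0 -.15 4 0 0 0 1; 0 -.15 4.8 0 0 0 1; 0 -.15 5.6 0 0 0 1; 0 -.15 6.2 0 0 0 1; 0 -.15 6.5 0 0 0 1; 0 -.15 6.5 0 0 0 1'
python3 pl.py 443 53 35 .307
python3 - <<'E'
from wl import *
w,T,M=wrist(); im=w["img"];save("w4.png",im)
d=ctrl.get_image("scene"); save("s4.png",d["img"])
hsv=cv2.cvtColor(im,cv2.COLOR_RGB2HSV)
m=((hsv[...,0]>22)&(hsv[...,0]<34)&(hsv[...,1]>150)&(hsv[...,2]>120)).astype(np.uint8)
c=cv2.findContours(m,0,2)[0];c=max(c,key=cv2.contourArea);x,y,a,b=cv2.boundingRect(c);print(x,y,a,b)
p=atz(w,T,(x+a/2-.5,y+b/2-.5),40);print(p,(np.linalg.inv(M)@np.append(p,1))[:3].round(1))
E
```

```text
clock: 3.98
eef_pos: [437.3, 42.5, 128.3]
tool_rot: [3.137, 0.009, 0.289]
force: [0.6, 1.0, 0.3]
width: -0.3
pos [437.3  42.5 128.3] [3.137 0.009 0.289] t 3.98 w -0.3 F [0.6 1.  0.3] q [ 0.13  0.54 -0.42  2.17  0.44  0.52 -0.34]
[ 0.232 -0.222  2.33 ] [ 0.2  0.5 -1. ]
290 100 66 67
[425.6499118   92.22662852  40.        ] [  3.8 -51.4  88.1]
```

View pics/w4.png

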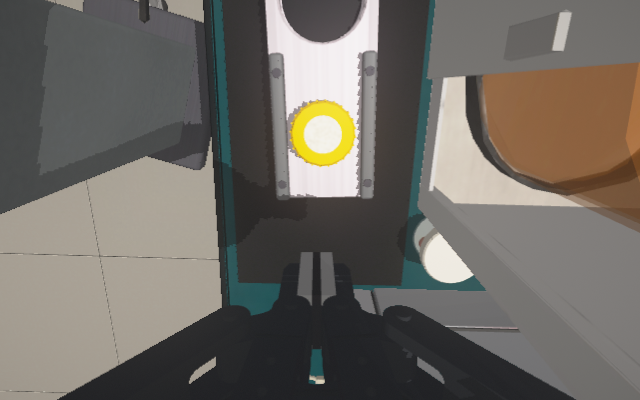

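View pics/s4.png

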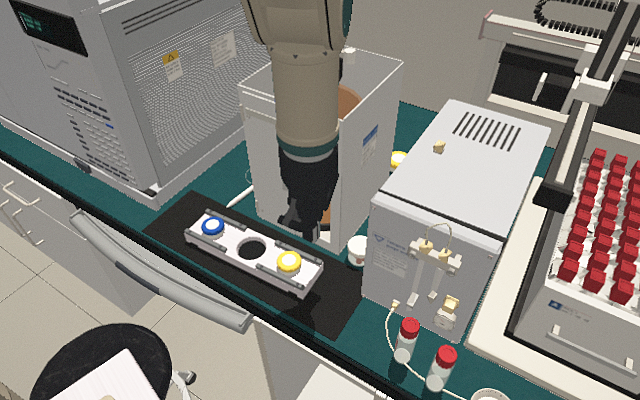

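```bash
python3 -m creep '0 0 0 0 0 0 1; 0 0 0 0 0 0 1'
python3 pl.py 441 48 36 .307
```

```text
clock: 4.25
eef_pos: [440.3, 44.4, 132.2]
tool_rot: [3.136, -0.0, 0.291]
force: [-0.8, -1.0, 0.4]
width: -0.0
pos [440.3  44.4 132.2] [ 3.136 -0.     0.291] t 4.25 w -0.0 F [-0.8 -1.   0.4] q [ 0.13  0.53 -0.42  2.17  0.44  0.52 -0.34]
[ 0.043 -0.094  2.406] [ 0.3 -0.  -0.9]
```

```bash
python3 -m creep '0 0 .5 0 0 -.9 1; 0 0 1 0 0 -.9 1; 0 0 1.5 0 0 -.9 1; 0 0 2 0 0 -.9 1; 0 0 2.4 0 0 -.9 1; 0 0 2.4 0 0 -.9 1; 0 0 2.4 0 0 -.9 1'
python3 pl.py 402.5 170 35 .307
python3 - <<'E'
from wl import *
w,T,M=wrist(); im=w["img"];save("w5.png",im)
hsv=cv2.cvtColor(im,cv2.COLOR_RGB2HSV)
m=((hsv[...,0]>22)&(hsv[...,0]<34)&(hsv[...,1]>150)&(hsv[...,2]>120)).astype(np.uint8)
c=cv2.findContours(m,0,2)[0];c=max(c,key=cv2.contourArea);x,y,a,b=cv2.boundingRect(c);print(x,y,a,b)
p=atz(w,T,(x+a/2-.5,y+b/2-.5),41);print(p,(np.linalg.inv(M)@np.append(p,1))[:3].round(1))
E
```

```text
clock: 4.83
eef_pos: [439.5, 44.3, 35.6]
tool_rot: [3.137, 0.002, 0.308]
force: [-0.5, 0.0, 0.8]
width: -0.1
pos [439.5  44.3  35.6] [3.137e+00 2.000e-03 3.080e-01] t 4.83 w -0.1 F [-0.5  0.   0.8] q [-0.01  0.72 -0.22  2.23  0.63  0.26 -0.49]
[ 7.100e-02 -3.276e+00 -1.000e-03] [0.3 0.1 0.1]
266 111 109 107
[425.4156463   92.78124562  41.        ] [  1.3 -50.5  -5.6]
```

View pics/w5.png

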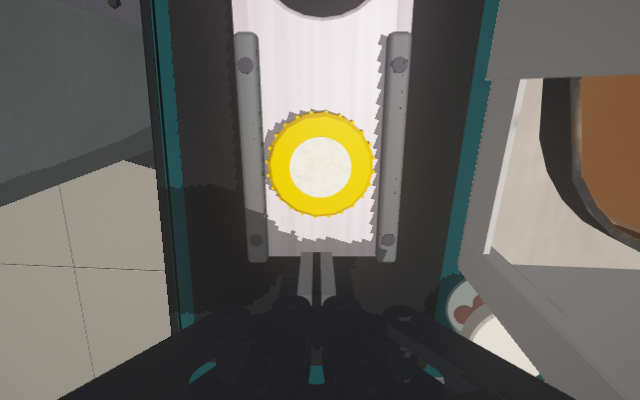

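```bash
python3 - <<'E'
from wl import *
w,T,M=wrist()
for uv,z in [((246,33),32),((399,33),32),((257,262),32),((387,262),32),((320,18),24)]:
    p=atz(w,T,uv,z);print(p.round(1),(np.linalg.inv(M)@np.append(p,1))[:3].round(1))
E
python3 -m creep '0 -.1 0 0 -1 0 1; 0 -.2 0 0 -2 0 1; 0 -.3 0 0 -3 0 1; 0 -.4 0 0 -3 0 1; 0 -.5 0 0 -3 0 1; 0 -.6 0 0 -3 0 1; 0 -.7 0 0 -3 0 1; 0 -.8 0 0 -3 0 1'
python3 pl.py 402.5 170 36 .307
```

```text
[384.8 130.1  32. ] [-26.5 -98.4   3.7]
[439.4 147.5  32. ] [ 30.8 -98.4   3.6]
[413.1  39.   32. ] [-27.3  -3.1   4.2]
[469.6  57.1  32. ] [32.1 -3.1  4.1]
[409.4 144.6  24. ] [   1.2 -104.8   11.6]
clock: 5.6
eef_pos: [429.4, 74.9, 35.4]
tool_rot: [3.137, 0.054, 0.308]
force: [-0.1, -1.0, -0.8]
width: -0.1
pos [429.4  74.9  35.4] [3.137 0.054 0.308] t 5.6 w -0.1 F [-0.1 -1.  -0.8] q [-0.06  0.73 -0.27  2.19  0.58  0.35 -0.51]
[ 0.078 -2.469 -0.031] [0.3 3.1 0.1]
```

```bash
python3 -m creep '0 -.12 0 0 0 0 1; 0 -.24 0 0 0 0 1; 0 -.36 0 0 0 0 1; 0 -.48 0 0 0 0 1; 0 -.6 0 0 0 0 1; 0 -.7 0 0 0 0 1; 0 -.8 0 0 0 0 1; 0 -.9 0 0 0 0 1; 0 -1 0 0 0 0 1; 0 -1.05 0 0 0 0 1'
python3 pl.py 409.7 142 36 .307
python3 - <<'E'
from wl import *
w,T,M=wrist(); im=w["img"];save("w6.png",im)
E
```

```text
clock: 6.43
eef_pos: [416.7, 115.5, 35.0]
tool_rot: [3.137, 0.054, 0.309]
force: [0.4, -0.4, 1.0]
width: -0.1
pos [416.7 115.5  35. ] [3.137 0.054 0.309] t 6.43 w -0.1 F [ 0.4 -0.4  1. ] q [-0.16  0.73 -0.26  2.2   0.56  0.33 -0.59]
[ 0.032 -0.684 -0.031] [0.3 3.1 0.1]
```

View pics/w6.png

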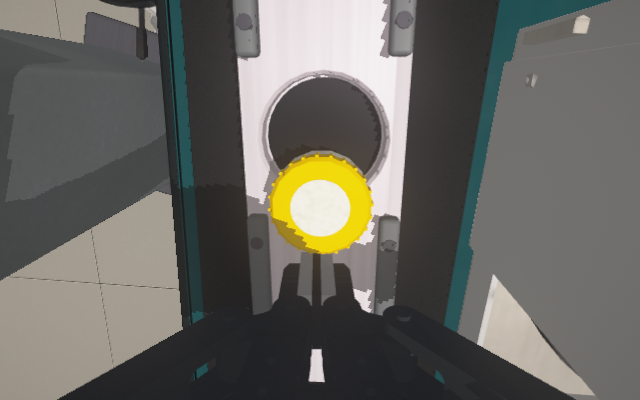

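```bash
python3 -m creep '0 -.1 0 0 0 0 1; 0 -.2 0 0 0 0 1; 0 -.3 0 0 0 0 1; 0 -.4 0 0 0 0 1; 0 -.48 0 0 0 0 1; 0 -.55 0 0 0 0 1; 0 -.6 0 0 0 0 1; 0 -.65 0 0 0 0 1; 0 -.7 0 0 0 0 1; 0 -.7 0 0 0 0 1'
python3 - <<'E'
from wl import *
w,T,M=wrist(); im=w["img"];save("w7.png",im)
d=ctrl.get_image("scene"); save("s7.png",cv2.resize(d["img"][190:310,170:330],None,fx=5,fy=5))
E
```

```text
clock: 7.32
eef_pos: [408.3, 141.9, 34.8]
tool_rot: [3.137, 0.054, 0.308]
force: [0.3, -0.4, -0.2]
width: -0.2
```

View pics/w7.png

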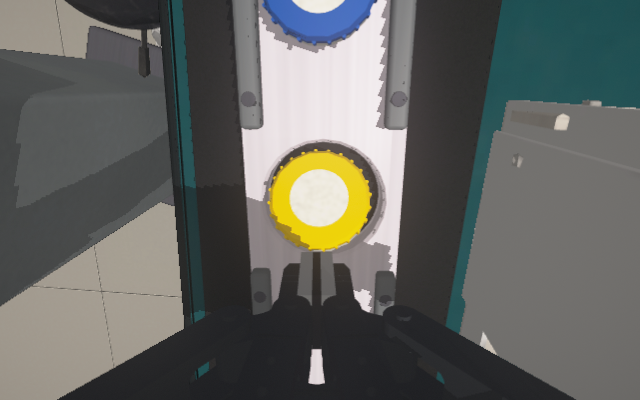

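View pics/s7.png

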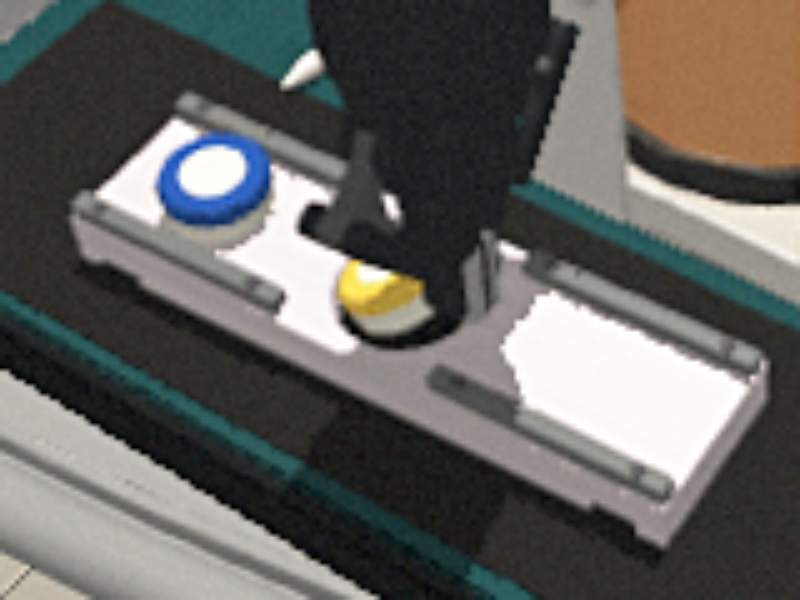

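```bash
python3 -m creep '0 -.05 0 0 0 0 1; 0 -.1 0 0 0 0 1; 0 -.15 0 0 0 0 1; 0 -.2 0 0 0 0 1; 0 -.2 0 0 0 0 1'
python3 - <<'E'
from wl import *
w,T,M=wrist(); im=w["img"];save("w8.png",im)
d=ctrl.get_image("scene"); save("s8.png",cv2.resize(d["img"][190:310,170:330],None,fx=5,fy=5))
E
```

```text
clock: 7.83
eef_pos: [406.0, 147.5, 34.9]
tool_rot: [3.134, 0.056, 0.307]
force: [1.9, -4.0, 2.0]
width: -0.3
```

View pics/w8.png

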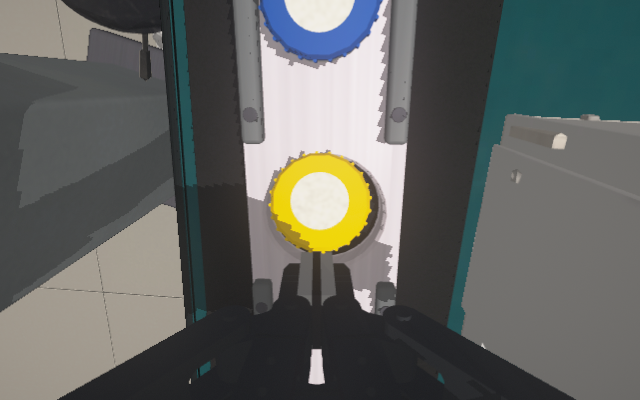

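View pics/s8.png

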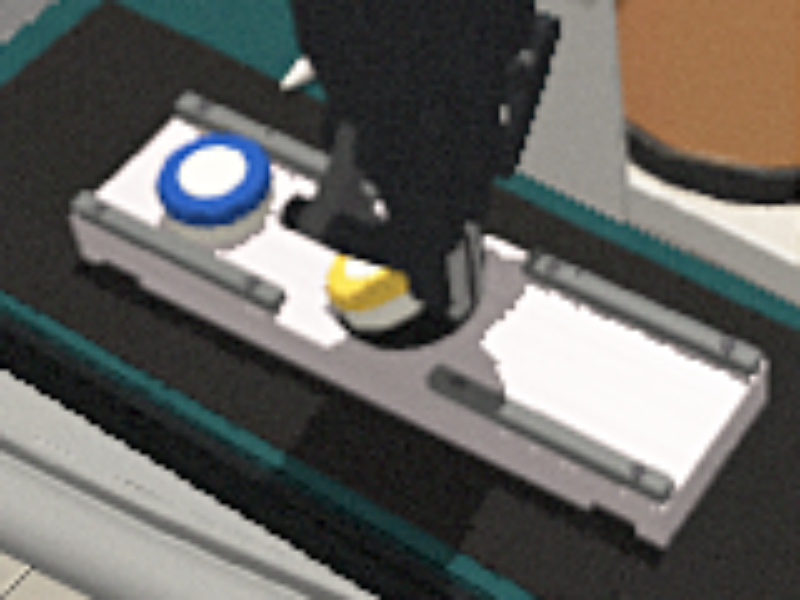

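```bash
python3 -m creep '0 .1 0 0 0 0 1; 0 .3 0 0 0 0 1; 0 .5 0 0 0 0 1; 0 .7 0 0 0 0 1; 0 .7 0 0 0 0 1; 0 .7 0 0 0 0 1'
python3 - <<'E'
from wl import *
w,T,M=wrist(); im=w["img"];save("w9.png",im)
d=ctrl.get_image("scene"); save("s9.png",cv2.resize(d["img"][190:310,170:330],None,fx=5,fy=5))
E
```

```text
clock: 8.43
eef_pos: [414.6, 121.8, 34.9]
tool_rot: [3.137, 0.054, 0.306]
force: [-0.8, 0.7, -0.5]
width: 0.1
```

View pics/w9.png

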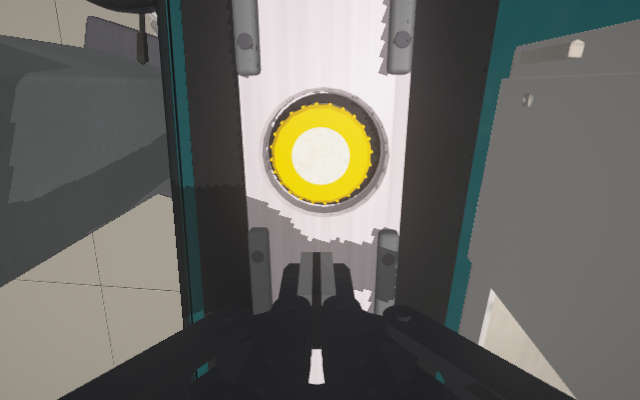

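View pics/s9.png

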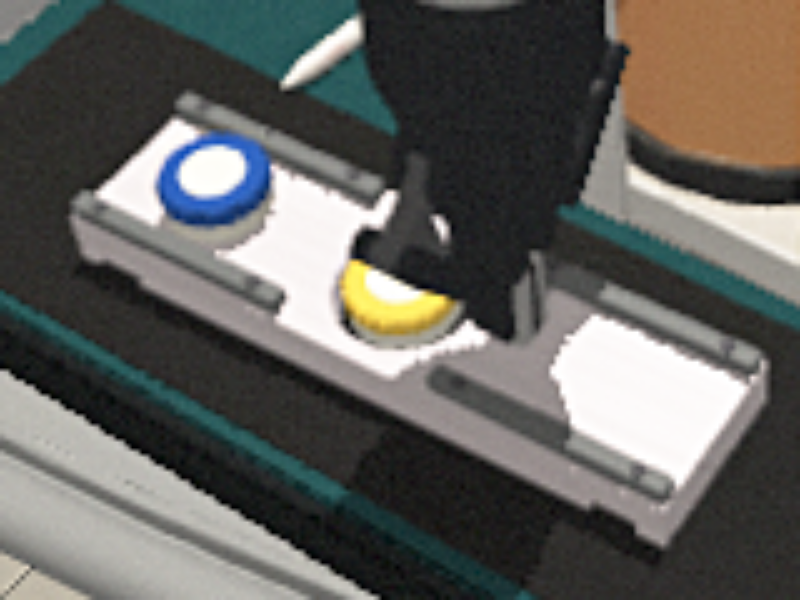

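```bash
python3 -m creep '0 .5 -.3 0 0 0 1; 0 1 -.8 0 0 0 1; 0 1.2 -1.5 0 0 0 1; 0 1.2 -2.2 0 0 0 1; 0 1.2 -3 0 0 0 1; 0 1.2 -3.8 0 0 0 1; 0 1.2 -4.6 0 0 0 1; 0 1.2 -5 0 0 0 1; 0 1.2 -5 0 0 0 1; 0 1.2 -5 0 0 0 1'
python3 - <<'E'
from wl import *
w,T,M=wrist(); im=w["img"];save("w10.png",cv2.resize(im[0:150,220:420],None,fx=4,fy=4))
d=ctrl.get_image("scene"); save("s10.png",cv2.resize(d["img"][190:310,170:330],None,fx=5,fy=5))
t=ctrl.get_image("top"); save("t10.png",cv2.resize(t["img"][230:330,240:400],None,fx=5,fy=5))
E
```

```text
clock: 9.37
eef_pos: [439.3, 81.2, 235.4]
tool_rot: [3.136, 0.052, 0.308]
force: [0.4, -0.6, -0.1]
width: -0.1
```

View pics/w10.png

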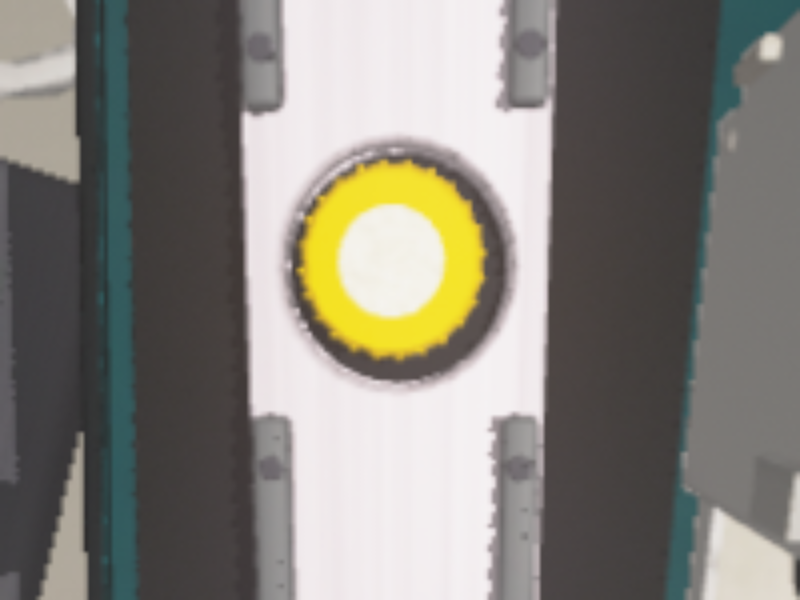

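View pics/s10.png

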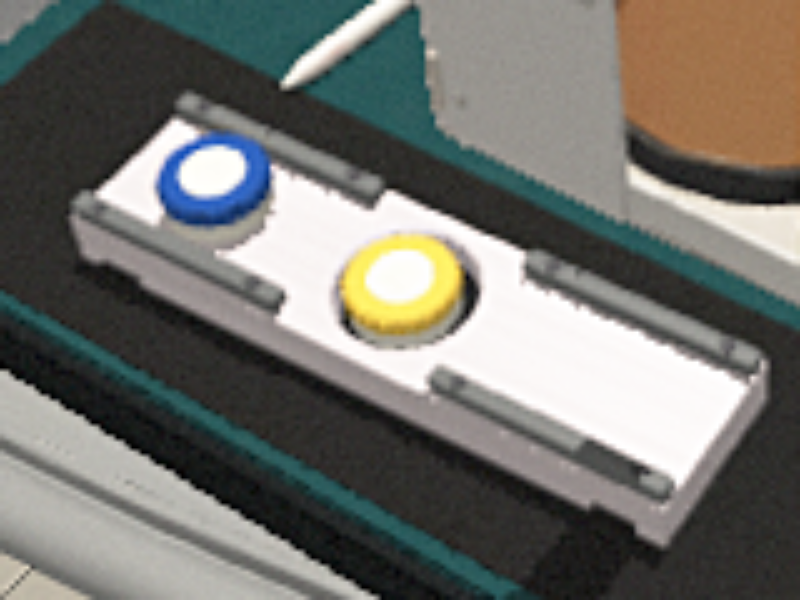

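View pics/t10.png

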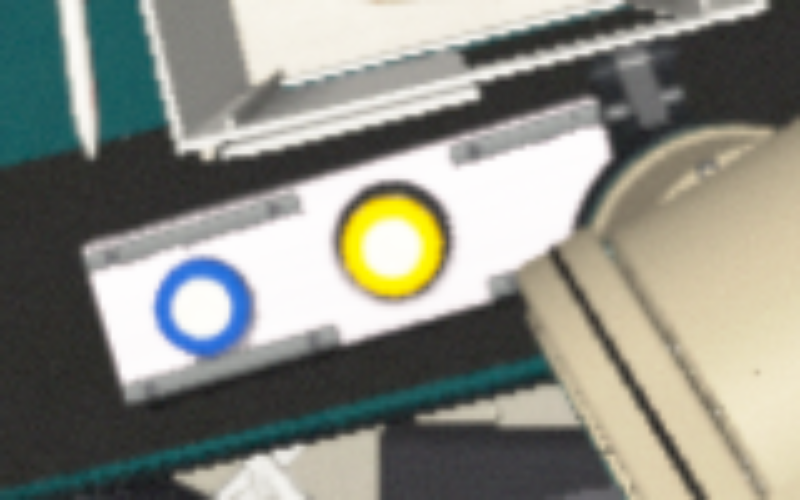

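Run:
```python
from wl import *
def fit(im,lo,hi,roi):
    hsv=cv2.cvtColor(im,cv2.COLOR_RGB2HSV); x0,y0,x1,y1=roi
    m=((hsv[...,0]>lo)&(hsv[...,0]<hi)&(hsv[...,1]>110)&(hsv[...,2]>80)).astype(np.uint8)
    k=np.zeros_like(m);k[y0:y1,x0:x1]=1;m*=k
    c=max(cv2.findContours(m,0,1)[0],key=cv2.contourArea)
    e=cv2.fitEllipse(cv2.convexHull(c))
    f=np.zeros_like(m);cv2.drawContours(f,[c],-1,1,-1);inn=((f==1)&(m==0)).astype(np.uint8)
    M=cv2.moments(inn,True);A=cv2.moments(f,True)
    return e,(M["m10"]/M["m00"],M["m01"]/M["m00"]),M["m00"],(A["m10"]/A["m00"],A["m01"]/A["m00"]),A["m00"]
def tri(s,S,a,t,T,b):
    o1,v1=ray(s,S,a);o2,v2=ray(t,T,b)
    k=np.linalg.lstsq(np.stack([v1,-v2],1),o2-o1,rcond=None)[0]
    p,q=o1+k[0]*v1,o2+k[1]*v2;return ((p+q)/2).round(1),np.linalg.norm(p-q).round(1)
s=ctrl.get_image("scene");t=ctrl.get_image("top");w,WT,M=wrist();S=np.array(s["T"]);T=np.array(t["T"])
old=cv2.imread("pics/scene1.png")[:,:,::-1].copy();oldt=cv2.imread("pics/top1.png")[:,:,::-1].copy()
R={}
for n,im,lo,hi,roi in [("Y0s",old,20,36,(270,245,310,285)),("Y0t",oldt,20,36,(340,250,372,285)),("Ys",s["img"],20,36,(230,230,275,265)),("Yt",t["img"],20,36,(300,260,336,295)),("Bs",s["img"],100,125,(190,205,235,245)),("Bt",t["img"],100,125,(265,275,296,306)),("B0s",old,100,125,(190,205,235,245)),("Yw",w["img"],20,36,(280,30,350,100))]:
    R[n]=fit(im,lo,hi,roi);e=R[n]
    print(n,"ell c",np.round(e[0][0],2),"ax",np.round(e[0][1],1),round(e[0][2]),"in",np.round(e[1],2),e[2],"full",np.round(e[3],2),e[4])
for i in (1,3):
    print("Y0",tri(s,S,R["Y0s"][i],t,T,R["Y0t"][i]),"Y",tri(s,S,R["Ys"][i],t,T,R["Yt"][i]),"Yw",tri(s,S,R["Ys"][i],w,WT,R["Yw"][i]),"B",tri(s,S,R["Bs"][i],t,T,R["Bt"][i]))
```

```text
Y0s ell c [288.8 261.3] ax [21.3 24.5] 78 in [288.58 259.45] 142.0 full [288.71 261.26] 417.0
Y0t ell c [355.83 268.56] ax [18.8 19.7] 163 in [355.84 268.59] 110.0 full [355.84 268.55] 302.0
Ys ell c [249.97 246.6 ] ax [19.5 24.4] 76 in [249.69 244.85] 124.0 full [250.02 246.59] 382.0
Yt ell c [318.01 278.5 ] ax [20.7 20.8] 120 in [317.92 279.1 ] 110.0 full [318.   278.54] 346.0
Bs ell c [212.59 225.43] ax [18.  22.7] 68 in [211.84 223.91] 117.0 full [212.57 225.44] 326.0
Bt ell c [280.11 290.97] ax [18.5 18.8] 168 in [279.73 291.22] 124.0 full [280.13 290.98] 285.0
B0s ell c [212.53 225.48] ax [18.1 22.5] 69 in [211.84 223.91] 117.0 full [212.55 225.48] 326.0
Yw ell c [319.86  64.48] ax [47.3 49.7] 2 in [319.6   64.74] 601.0 full [319.83  64.48] 1821.0
Y0 (array([427.3,  91.1,  39.1]), np.float64(0.9)) Y (array([401.7, 171.4,  27.9]), np.float64(1.0)) Yw (array([400.5, 171.6,  28.6]), np.float64(1.3)) B (array([375.2, 252.3,  38.7]), np.float64(1.2))
Y0 (array([427. ,  90.7,  34.7]), np.float64(0.9)) Y (array([402. , 171.4,  22.7]), np.float64(1.6)) Yw (array([400.5, 172. ,  23.3]), np.float64(1.7)) B (array([375.3, 251.6,  34.9]), np.float64(0.8))
```

Run:
```python
from h import *
print(ctrl.read_state()["clock"],ctrl.finish_job())
```

```text
the job is handed in; nothing more can be done
9.6667 None
```

The yellow cassette is in the recess, and I handed the job in at 9.7 s. With the gripper shut, I slid the cassette along the lane, fingertips about 11 mm above it.

**During the push:** on the first pass it caught tilted against the far wall of the recess. I pushed 6 mm more, meeting about 4 N, and then backed the fingers off. It dropped in once they let go.

**Last checks, with the arm lifted clear:**
- **Seating:** the centre of the yellow lid measured 11 to 12 mm lower than at the start; a full drop is 11 mm.
- **Position:** its centre was at about (402, 171) mm, against about (402, 170) mm for the recess, so roughly 2 mm off. My separate estimates of the recess centre differed from each other by up to about 5 mm.
- **Level:** the lid looked level in the pictures, but I did not measure its tilt directly.
- **Blue cassette:** it shifted less than 0.1 pixel in the scene picture, so it did not move measurably.
- **Arm:** it was touching nothing, with a force reading under 1 N.

One check was of no use: the lid's apparent size changed with the brightness of what lay behind it. I relied on the height measured from two cameras instead.

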